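Lay the pricking-out place for the next pupil

ROBOT

A 6-joint arm with a two-finger parallel gripper is mounted at the origin on the work surface. World frame = base frame: x ahead of the robot, y to its left, z up, the work surface at z = 0. Lengths are in m, angles in rad, forces in N, time in s.
With the tool pointing down it reaches from about 0.25 to 0.775 m from the base axis. Payload 4 kg.
Tool frame: the origin (TCP) lies on the centre line of the jaws, within the pads' length; the fingertips stand 14 mm ahead of it and the grasp point (between the pads) lies 5 mm behind it (robot.tcp_to_tips is the distance from the TCP to the fingertips, in m); z points along the fingers, y is the line along which they close (so a half turn about z gives the same grasp; the last joint's range is limited). The gripper opens to 94 mm and grips with 3 to 60 N. Pads are 16 mm wide; open, the fingers measure 119 mm over their backs; the gripper's body (75 mm by 177 mm) begins 78 mm behind the grasp point.
Start: joints at [1.009, 0.087, 1.371, -0, 1.684, -0.103], TCP at [0.244, 0.493, 0.22] pointing down, gripper open.
Joint ranges: [-3.1, 3.1], [-0.76, 2.03], [0.27, 2.55], [-1.08, 4.22], [0.17, 2.65], [-2.57, 2.57]. Speed limits (rad/s): [2.79, 2.79, 3.14, 3.14, 3.14, 3.14].

INTERFACE

Orientations are given as [roll, pitch, yaw] about the fixed x, y, z axes, in that order (R = Rz(yaw) Ry(pitch) Rx(roll)).
In Python, from bench import robot gives the robot as it stands.
- The arm moves only by the tool carry_out, never from a script. Its argument "increments" is a list of rows, each a list of 3 entries, a list of its own where there are three numbers: the closure in counts, from 0 (fully open) to 255 (shut), then the shift along the tool's x, y, z in mm, then the turn about the tool's z in degrees. In form: [[fingers, [dx, dy, dz], twist], ...]. A call has 1 to 8 rows; each row shifts and turns the commanded pose from where the row before left it, along the tool's axes as they then stand; what a row does not reach is not made up. A row lasts 1/10 s, in which the tool goes at most 50 mm and 8.59 degrees, less where a joint would pass 70% of its speed; a pose out of reach is approached as far as the arm can. A call with a gripper value outside its range is refused whole. The fingers move at their own pace and stop on an object; the grip force is fixed at half the most. Time passes only in rows, so rows that do not move let the fingers close. It gives the time, the measured TCP pose, the force, the opening and the grip force at its end, in the units of the state.
- robot.get_obs(): the state, without advancing time (a new reading comes with each control period).
- robot.snapshot(name): name is "scene" or "top" or "wrist"; returns the picture (420x560x3 uint8, blue, green, red); there is no depth.
- robot.get_calibration(name): a dict with "vfov" (degrees; the focal length in pixels is half the picture's height over the tangent of half this angle, whatever the lens; pixels are square), "cx", "cy" (the principal point, pixels), "k1" (the pictures are not rectified: a ray, as slopes to the right and down, at radius r is drawn at 1 + k1 r^2 times it, then the intrinsics apply), "T" (4x4, takes a point from camera to world coordinates). Camera axes: x right, y down, z forward; pixel columns grow to the right and rows downward; lengths in m; the calibration is good to about 2 mm. A picture is of the moment at which its call begins: read the wrist's pose just before it. get_calibration takes no time and is no camera call; for the wrist camera it gives the pose at the moment of the call.
- robot.close_job(): hands the job in; it is judged then, once.
The state is a dict: "time": time; "joint_positions": joint angles; "qvel": joint speeds; "joint_torque": joint torques, N m; "tool_pos": TCP position; "ee_rot": TCP orientation; "wrist_force": force on the tool from outside, world axes, zero at the start; "wrist_torque": the same for the moment, N m; "width": finger opening in m; "finger_force": force on a finger pad.
Only numpy, scipy, OpenCV 4.12 (cv2) and the standard library are available. Lean on these libraries where they do the work, as an engineer would, in place of code of your own. Each camera call takes 0.05 s, during which the arm holds its last target. There are 200 camera calls.

TASK

Lay this place on the potting bench for pricking out: lay the three dibbers across the notched wooden rest, one to a pair of notches, graded by thickness, with the thick one in the notches nearest the open seedling tray, the slim one in the notches farthest from it and the middle one between them, each cradled in both rails about the middle of its shaft (points either way). Stand the large clay pot upright in the large saucer and the small clay pot upright in the small saucer, flat on the saucer's floor; set the pots down gently, as clay chips.

Things in the scene. Friction and masses are not known exactly. Their poses are not given: they have to be found in the camera images.
- thick_dibber: The thick dibber: a round pale beech stick, plain shaft 30 mm in diameter and 100 mm long, a tapered point at one end and a 6 mm dome at the other (168 mm in all); lies on the bench, axis 15 mm high, free to roll. Origin on the axis at the middle of the shaft; x along the axis to the point, 112 mm away. Under 0.1 kg
- middle_dibber: The middle dibber: a round pale beech stick, plain shaft 21 mm in diameter and 100 mm long, a tapered point at one end and a 6 mm dome at the other (150 mm in all); lies on the bench, axis 10.5 mm high, free to roll. Origin on the axis at the middle of the shaft; x along the axis to the point, 94 mm away. Under 0.1 kg
- slim_dibber: The slim dibber: a round pale beech stick, plain shaft 12 mm in diameter and 100 mm long, a tapered point at one end and a 6 mm dome at the other (132 mm in all); lies on the bench, axis 6 mm high, free to roll. Origin on the axis at the middle of the shaft; x along the axis to the point, 76 mm away. Under 0.1 kg
- dibber_rest: Wooden rest, fixed: 2 upright rails (14 mm thick, 170 long, 32 high), 50 mm clear between, open to the bench but for 12 mm high end bars. Each has 3 opposed 90-degree V notches, 24 wide, 12 deep. Origin: centre of underside; y along the rails, x across. Notch pairs at y = -60, 0, +60 mm. Cradled, a dibber's axis lies along x, 41 (thick), 35 (middle), 28.5 mm (slim) above the bench
- large_pot: Large terracotta pot, empty, open at the top, 58 mm tall, rim 64 mm across (upright band 16 mm tall), foot 48 mm across, wall 4 mm; stands upright. Origin at the centre of the underside, z up
- small_pot: Small terracotta pot, empty, open at the top, 44 mm tall, rim 50 mm across (upright band 13 mm tall), foot 36 mm across, wall 4 mm; stands upright. Origin at the centre of the underside, z up
- large_saucer: Large terracotta saucer, loose on the bench, 88 mm across and 16 mm tall at its rim; its flat inner floor is 5 mm above the bench and 71 mm across. Origin at the centre of the underside, z up
- small_saucer: Small terracotta saucer, loose on the bench, 70 mm across and 14 mm tall at its rim; its flat inner floor is 5 mm above the bench and 53 mm across. Origin at the centre of the underside, z up
- seedling_tray: Open green plastic tray, 230 x 178 x 55 mm, of dark compost with small green seedlings, fixed to the left or right of the dibber rest, beyond one end of it (a like tray under a clear cover, the propagator, stands on the other side). Origin at the centre of the underside. Stays where it is

How it is judged:
At the end, for the whole second after the job is handed in: Dibbers cradled in order: thick next to the tray, middle, slim (axis within 6 mm of its notch, 4 mm of its cradled height; shaft centred within 15 mm, 0.1 rad); large and small pot flat in their own saucers (centres within 15 and 13 mm, height 3 mm, upright 0.08 rad); all released, at rest (((y of seedling_tray in the frame of dibber_rest above 0.1 m and ((y of thick_dibber in the frame of dibber_rest between 0.054 and 0.066 m and x of thick_dibber in the frame of dibber_rest between -0.015 and 0.015 m and z of thick_dibber in the frame of dibber_rest between 0.0372 and 0.0452 m and angle between the x axis of thick_dibber and the x axis of dibber_rest, either way round below 0.1 rad) and (y of middle_dibber in the frame of dibber_rest between -0.006 and 0.006 m and x of middle_dibber in the frame of dibber_rest between -0.015 and 0.015 m and z of middle_dibber in the frame of dibber_rest between 0.0308 and 0.0388 m and angle between the x axis of middle_dibber and the x axis of dibber_rest, either way round below 0.1 rad) and (y of slim_dibber in the frame of dibber_rest between -0.066 and -0.054 m and x of slim_dibber in the frame of dibber_rest between -0.015 and 0.015 m and z of slim_dibber in the frame of dibber_rest between 0.0245 and 0.0325 m and angle between the x axis of slim_dibber and the x axis of dibber_rest, either way round below 0.1 rad))) or (y of seedling_tray in the frame of dibber_rest below -0.1 m and ((y of thick_dibber in the frame of dibber_rest between -0.066 and -0.054 m and x of thick_dibber in the frame of dibber_rest between -0.015 and 0.015 m and z of thick_dibber in the frame of dibber_rest between 0.0372 and 0.0452 m and angle between the x axis of thick_dibber and the x axis of dibber_rest, either way round below 0.1 rad) and (y of middle_dibber in the frame of dibber_rest between -0.006 and 0.006 m and x of middle_dibber in the frame of dibber_rest between -0.015 and 0.015 m and z of middle_dibber in the frame of dibber_rest between 0.0308 and 0.0388 m and angle between the x axis of middle_dibber and the x axis of dibber_rest, either way round below 0.1 rad) and (y of slim_dibber in the frame of dibber_rest between 0.054 and 0.066 m and x of slim_dibber in the frame of dibber_rest between -0.015 and 0.015 m and z of slim_dibber in the frame of dibber_rest between 0.0245 and 0.0325 m and angle between the x axis of slim_dibber and the x axis of dibber_rest, either way round below 0.1 rad)))) and horizontal distance between large_pot and large_saucer below 0.015 m and z of large_pot in the frame of large_saucer between 0.002 and 0.008 m and angle between each of large_pot, small_pot's own z axis and vertical below 0.08 rad and height (world z) of each of large_saucer, small_saucer below 0.006 m and horizontal distance between small_pot and small_saucer below 0.013 m and z of small_pot in the frame of small_saucer between 0.002 and 0.008 m and linear speed of each of thick_dibber, middle_dibber, slim_dibber, large_pot, small_pot below 0.02 m/s); the robot touches nothing.
It fails at once if the large pot is dropped, from over about 2 cm (falls free at more than 0.6 m/s) (contact force between large_pot and the fingers below 0.1 N and linear speed of large_pot above 0.6 m/s).
It fails at once if the small pot is dropped, from over about 2 cm (falls free at more than 0.6 m/s) (contact force between small_pot and the fingers below 0.1 N and linear speed of small_pot above 0.6 m/s).
It also fails if it takes over 120 s, if anything falls off the work surface, if the arm or the gripper's body presses on something with over 40 N, if the wrist force passes 120 N, or if a joint passes its speed limit or range.

## Working session

There is one attempt and no reset: what is moved stays moved. The work goes in short steps, Python scripts to look and compute and a tool call to move; the robot and the scene stay as the last step left them, time stands still between calls to the robot, and variables do not carry over. Pictures are saved under pics/ and viewed, at most 14 in all, crops included, and the job is handed in when it is done.

Besides the shell and the picture viewer there is one more tool, called by a JSON object that holds its "api" and its "payload". carry_out: Moves the arm, as the interface text tells. Its arguments: {"type":"object","properties":{"increments":{"type":"array","items":{"type":"array"}}},"required":["increments"]}

```bash
ls; mkdir -p pics; python3 - <<'E'
from bench import robot
import cv2
for n in("scene","top","wrist"):
    c=robot.get_calibration(n); print(n,c)
    cv2.imwrite(f"pics/{n}0.png",robot.snapshot(n))
print(robot.get_obs())
E
```

```text
pics
scene {'vfov': 42.101005043814006, 'cx': 277.3348647354762, 'cy': 204.9642095963578, 'k1': 0.0003545202786040418, 'T': array([[ 0.10954286,  0.70862059, -0.69703459,  1.7461776 ],
       [ 0.99383523, -0.09013615,  0.06455235, -0.12202109],
       [-0.01708489, -0.69980878, -0.71412588,  1.3076235 ],
       [ 0.        ,  0.        ,  0.        ,  1.        ]])}
top {'vfov': 43.90522477692377, 'cx': 286.1747475745392, 'cy': 214.344747668544, 'k1': -0.15121746233849676, 'T': array([[ 0.02403536, -0.99589053,  0.08731754,  0.39060634],
       [-0.99950001, -0.02214361,  0.02256975, -0.02031773],
       [-0.02054347, -0.08781636, -0.99592482,  1.44309971],
       [ 0.        ,  0.        ,  0.        ,  1.        ]])}
wrist {'vfov': 66.17651435731833, 'cx': 279.71852182962795, 'cy': 211.10113023367364, 'k1': -0.03992882377050651, 'T': array([[ 4.42739336e-01,  8.61084728e-01,  2.50029941e-01,
         1.68628884e-01],
       [ 8.96650027e-01, -4.24935093e-01, -1.24293588e-01,
         5.29412522e-01],
       [-7.80814074e-04,  2.79219014e-01, -9.60227126e-01,
         3.84757784e-01],
       [ 0.00000000e+00,  0.00000000e+00,  0.00000000e+00,
         1.00000000e+00]])}
{'time': 0.15, 'joint_positions': array([ 1.00885242e+00,  8.78359394e-02,  1.37181885e+00, -1.05072345e-06,
        1.68360134e+00, -1.03086674e-01]), 'qvel': array([ 0.00139134, -0.00333245, -0.00497906, -0.00101456, -0.00186801,
        0.00053088]), 'joint_torque': array([ 9.76284900e-04, -3.40642297e+01, -3.02794647e+01,  7.17119733e-02,
        3.04480665e-02, -9.39096412e-05]), 'tool_pos': array([0.24341041, 0.49279801, 0.21859009]), 'ee_rot': array([-3.13993790e+00, -1.70139993e-04,  2.68273517e+00]), 'wrist_force': array([-0.36461459, -0.19952771, -0.40769537]), 'wrist_torque': array([ 0.01550193,  0.00706789, -0.03163577]), 'finger_force': 0.0, 'width': 0.09392085506661332}
```

View pics/top0.png

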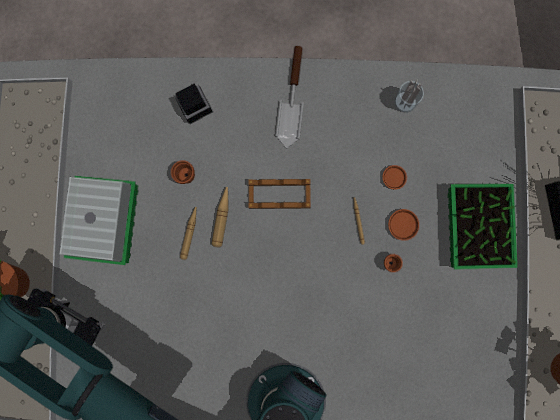

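View pics/scene0.png

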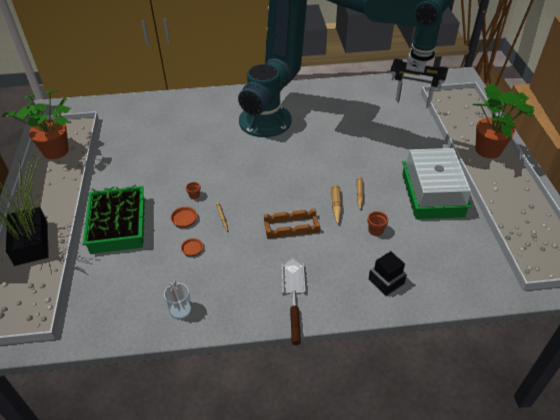

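The open tray is on the right in the top view, around (483,225), so it lies at negative y. The dibbers are at (219,217) thick, (188,234) middle and (358,220) slim. The pots are at (182,172) large and (393,262) small. The saucers are at (403,224) large and (394,177) small, and the rest is near (279,194).

```bash
cat > h.py <<'E'
import numpy as np, cv2
from bench import robot
def K(c):
    f=210/np.tan(np.radians(c["vfov"]/2)); return np.array([[f,0,c["cx"]],[0,f,c["cy"]],[0,0,1.]]),np.array([c["k1"],0,0,0.])
def rays(c,px):
    k,d=K(c); u=cv2.undistortPoints(np.array(px,float).reshape(-1,1,2),k,d).reshape(-1,2)
    v=np.c_[u,np.ones(len(u))]@c["T"][:3,:3].T
    return c["T"][:3,3],v/np.linalg.norm(v,axis=1,keepdims=True)
def plane(c,px,z):
    o,v=rays(c,px); return o+v*((z-o[2])/v[:,2])[:,None]
def proj(c,P):
    k,d=K(c); Ti=np.linalg.inv(c["T"]); r,_=cv2.Rodrigues(Ti[:3,:3])
    return cv2.projectPoints(np.array(P,float).reshape(-1,1,3),r,Ti[:3,3],k,d)[0].reshape(-1,2)
def tri(c1,p1,c2,p2):
    o1,a=rays(c1,[p1]);o2,b=rays(c2,[p2]);a=a[0];b=b[0]
    s=np.linalg.lstsq(np.c_[a,-b],o2-o1,rcond=None)[0]
    q1=o1+a*s[0];q2=o2+b*s[1]; return (q1+q2)/2,np.linalg.norm(q1-q2)
def blobs(im,amin=60,lo=(3,90,60),hi=(25,255,255)):
    m=cv2.inRange(cv2.cvtColor(im,cv2.COLOR_BGR2HSV),lo,hi)
    return m,[c for c in cv2.findContours(m,cv2.RETR_EXTERNAL,cv2.CHAIN_APPROX_NONE)[0] if cv2.contourArea(c)>amin]
E
python3 - <<'E'
from h import *
for n in("top","scene"):
    im=cv2.imread(f"pics/{n}0.png"); c=robot.get_calibration(n)
    m,bs=blobs(im); print(n)
    for b in bs:
        M=cv2.moments(b);u=(M['m10']/M['m00'],M['m01']/M['m00']);P=plane(c,[u],.01)[0]
        if .2<P[0]<.7 and abs(P[1])<.4:
            r=cv2.minAreaRect(b)
            hsv=cv2.cvtColor(im,cv2.COLOR_BGR2HSV); mk=np.zeros(m.shape,np.uint8);cv2.drawContours(mk,[b],-1,255,-1)
            e=plane(c,cv2.boxPoints(r),.01)
            print(np.round(u,1),M['m00'],np.round(P,3),np.round(sorted([np.linalg.norm(e[0]-e[1]),np.linalg.norm(e[1]-e[2])]),3),np.round(cv2.mean(hsv,mk)[:3]))
E
```

```text
top
[392.8 262.6] 239.0 [ 0.39  -0.284  0.01 ] [0.047 0.05 ] [ 11. 165.  85.]
[403.2 224.2] 719.0 [ 0.496 -0.312  0.01 ] [0.083 0.084] [  9. 166. 113.]
[188.1 235.6] 276.5 [0.451 0.283 0.01 ] [0.02  0.147] [ 17. 116. 117.]
[358.5 222.4] 114.5 [ 0.498 -0.188  0.01 ] [0.011 0.127] [ 17. 115. 113.]
[220.4 220.6] 461.5 [0.495 0.194 0.01 ] [0.03  0.167] [ 17. 115. 120.]
[278.7 193.4] 650.0 [0.574 0.034 0.01 ] [0.078 0.173] [ 14. 156.  98.]
[394.2 176.9] 441.0 [ 0.628 -0.286  0.01 ] [0.068 0.068] [  9. 164. 114.]
[182.1 171.6] 400.5 [0.63  0.308 0.01 ] [0.065 0.066] [ 10. 166.  90.]
scene
[191.6 246.7] 282.5 [ 0.626 -0.289  0.01 ] [0.067 0.069] [  9. 177. 140.]
[377.  222.4] 361.5 [0.598 0.305 0.01 ] [0.062 0.105] [  9. 177.  89.]
[290.8 222.8] 1096.0 [0.565 0.029 0.01 ] [0.107 0.18 ] [ 25. 133.  97.]
[183.6 216.6] 396.5 [ 0.494 -0.315  0.01 ] [0.084 0.09 ] [  9. 177. 138.]
[336.  201.6] 228.5 [0.489 0.192 0.01 ] [0.027 0.173] [ 18. 127. 155.]
[192.8 189.5] 164.0 [ 0.369 -0.285  0.01 ] [0.046 0.08 ] [  9. 174.  88.]
[359.5 191.1] 127.0 [0.449 0.28  0.01 ] [0.017 0.151] [ 18. 127. 148.]
```

```bash
python3 - <<'E'
from h import *
I={n:cv2.imread(f"pics/{n}0.png") for n in("top","scene")};C={n:robot.get_calibration(n) for n in I}
def ends(n,near):
    _,bs=blobs(I[n],90)
    b=min(bs,key=lambda b:np.hypot(*(b.reshape(-1,2).mean(0)-near))).reshape(-1,2).astype(float)
    m=b.mean(0);v=np.linalg.svd(b-m)[2][0];t=(b-m)@v
    e=np.array([b[t>t.max()-1].mean(0),b[t<t.min()+1].mean(0)]);c=(b-m)
    return e if plane(C[n],e,.01)[0,0]>plane(C[n],e,.01)[1,0] else e[::-1]
for k,a,b,d in(("thick",(220,220),(336,201),.112),("mid",(188,235),(359,191),.094),("slim",(358,222),(222,217),.076)):
    ea,eb=ends("top",a),ends("scene",b)
    P=[tri(C["top"],ea[i],C["scene"],eb[i]) for i in(0,1)]
    A,B=P[0][0],P[1][0];v=(A-B)/np.linalg.norm((A-B));
    print(k,np.round(A,3),np.round(B,3),"gap",round(P[0][1],4),round(P[1][1],4),"len",round(np.linalg.norm(A-B),3),"org",np.round(A-v*d,3),"yaw",round(np.degrees(np.arctan2(v[1],v[0])),1))
for k,a,b in(("Lsaucer",(403.2,224.2),(183.6,216.6)),("Ssaucer",(394.2,176.9),(191.6,246.7)),("rest",(278.7,193.4),(290.8,222.8))):
    print(k,np.round(tri(C["top"],a,C["scene"],b)[0],3))
E
```

```text
thick [0.587 0.178 0.019] [0.425 0.199 0.024] gap 0.0006 0.006 len 0.164 org [0.476 0.192 0.022] yaw -7.2
mid [0.529 0.264 0.014] [0.389 0.291 0.016] gap 0.0008 0.0079 len 0.143 org [0.437 0.282 0.015] yaw -10.9
slim [ 0.563 -0.255  0.074] [ 0.444 -0.243 -0.037] gap 0.175 0.0742 len 0.163 org [ 0.508 -0.25   0.023] yaw -5.8
Lsaucer [ 0.496 -0.313  0.012]
Ssaucer [ 0.628 -0.288  0.011]
rest [0.573 0.031 0.018]
```

{"api": "carry_out", "payload": {"increments": [[0, [-31, -30, 0], -3], [0, [-31, -30, 0], -4], [0, [-31, -30, 0], -4], [0, [-30, -30, 0], -4], [0, [-30, -30, 0], -4], [0, [-30, -30, 0], -4], [0, [-30, -30, 0], -4], [0, [-30, -30, 0], 0]]}}

```text
time: 0.95
tool_pos: [0.4237, 0.2055, 0.2195]
ee_rot: [3.141, 0.0, -3.128]
wrist_force: [-0.0, 0.7, -0.1]
width: 0.0941
finger_force: 0.0
```

```bash
python3 - <<'E'
from h import *
c=robot.get_calibration("wrist");im=robot.snapshot("wrist");cv2.imwrite("pics/w1.png",im);np.save("pics/w1.npy",c["T"])
m,bs=blobs(im,300);print(robot.get_obs()["tool_pos"])
for b in bs: print(cv2.boundingRect(b),np.round(plane(c,[cv2.minAreaRect(b)[0]],.015)[0],3))
E
```

```text
[0.42790663 0.20112929 0.21888207]
(254, 411, 110, 9) [0.767 0.254 0.015]
(452, 322, 35, 62) [0.653 0.48  0.015]
(74, 322, 34, 62) [ 0.659 -0.062  0.015]
(172, 316, 39, 17) [0.608 0.089 0.015]
(327, 314, 42, 24) [0.608 0.3   0.015]
(194, 274, 19, 44) [0.564 0.111 0.015]
(70, 269, 87, 34) [ 0.544 -0.007  0.015]
(253, 189, 35, 124) [0.5   0.192 0.015]
(323, 158, 41, 115) [0.453 0.28  0.015]
```

View pics/w1.png

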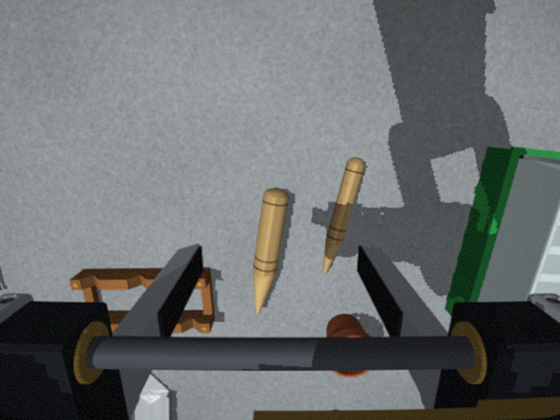

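The wrist view shows the thick dibber from its dome at (275,190) to its point at (259,314), and the middle dibber from (355,160) to (325,273). The rest is at lower left and the large pot is behind the bar, near (348,345).

```bash
cat >> h.py <<'E'
def dib(im,c,near,r,tipd):
    """near: pixel on the dibber; returns origin, yaw (deg, axis butt->point), length on plane z=r"""
    m,bs=blobs(im,60,(10,60,60))
    b=min(bs,key=lambda b:-cv2.pointPolygonTest(b,tuple(map(float,near)),True))
    P=plane(c,b.reshape(-1,2)+0.,r)[:,:2]
    mu=P.mean(0);v=np.linalg.svd(P-mu)[2][0]
    n=np.array([-v[1],v[0]])
    t=(P-mu)@v;s=(P-mu)@n
    lo,hi=t.min(),t.max()
    def w(a): q=s[abs(t-a)<.01];return np.ptp(q)
    if w(lo+.015)<w(hi-.015)-1e-6 : v=-v;n=-n;t=-t;s=-s;lo,hi=t.min(),t.max()   # point at hi
    org=lo+ (168-112)/1000*1.0 if r>.012 else lo+.056
    # axis from shaft part only
    q=[((s[abs(t-a)<.004].max()+s[abs(t-a)<.004].min())/2,a) for a in np.arange(lo+.012,lo+.1,.006)]
    k=np.polyfit([a for _,a in q],[x for x,_ in q],1)
    d=v+k[0]*n; d/=np.linalg.norm(d)
    o=mu+v*org+n*np.polyval(k,org)
    return o,np.degrees(np.arctan2(d[1],d[0])),hi-lo,w(lo+.05)
E
python3 - <<'E'
from h import *
c=robot.get_calibration("wrist");c["T"]=np.load("pics/w1.npy");im=cv2.imread("pics/w1.png")
print(dib(im,c,(270,230),.015,.112)); print(dib(im,c,(345,200),.0105,.094))
print(robot.get_obs()["ee_rot"])
E
```

```text
(array([0.47639137, 0.19500266]), np.float64(-7.998048371939398), np.float64(0.17051617561916976), np.float64(0.029384404296830938))
(array([0.43905587, 0.28444359]), np.float64(-11.844166577305899), np.float64(0.1511573470563471), np.float64(0.021425678508451364))
[-3.13691959e+00  3.06742060e-03 -3.13516138e+00]
```

{"api": "carry_out", "payload": {"increments": [[90, [-24, -3, 0], 4.2], [90, [-24, -6, 0], 4.2], [90, [0, 0, 0], 0], [90, [0, 0, 30], 0], [90, [0, 0, 30], 0], [90, [0, 0, 30], 0], [90, [0, 0, 30], 0], [90, [0, 0, 0], 0]]}}

```text
time: 1.8
tool_pos: [0.4663, 0.1965, 0.0946]
ee_rot: [-3.138, -0.01, 3.009]
wrist_force: [-0.6, 0.5, 0.3]
width: 0.0607
finger_force: 0.0
```

```bash
python3 - <<'E'
from h import *
c=robot.get_calibration("wrist");im=robot.snapshot("wrist");cv2.imwrite("pics/w2.png",im);np.save("pics/w2.npy",c["T"])
print(robot.get_obs())
print(proj(c,[[.4764,.195,.015],[.4209,.203,.015],[.439,.284,.0105]]))
E
```

```text
{'time': 1.85, 'joint_positions': array([ 2.86349528e-01,  5.57482924e-02,  1.64958371e+00,  3.03946610e-04,
        1.44204995e+00, -1.15187374e+00]), 'qvel': array([-0.00406021, -0.03071493, -0.07830428, -0.00234342,  0.00263159,
        0.0030829 ]), 'joint_torque': array([-3.50713462e-02, -2.98010141e+01, -2.73114324e+01,  1.28145434e-02,
        6.00787019e-02, -2.57858534e-03]), 'tool_pos': array([0.4682738 , 0.19698755, 0.0974448 ]), 'ee_rot': array([-3.13951284, -0.0054112 ,  3.00897407]), 'wrist_force': array([0.37627297, 0.20335599, 0.75947833]), 'wrist_torque': array([ 0.01194812, -0.02952794,  0.00073211]), 'finger_force': 0.0, 'width': 0.06102685931507017}
[[279.53779779 237.86297886]
 [280.31914141 169.15492075]
 [385.02758477 177.71232743]]
```

View pics/w2.png

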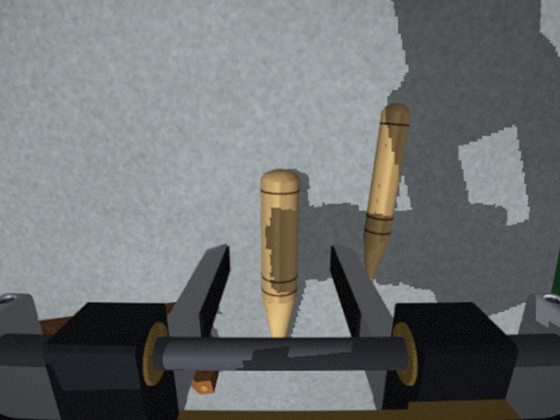

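The thick dibber is centred between the fingers. Its butt is at (280,170), which matches the predicted pixel.

{"api": "carry_out", "payload": {"increments": [[90, [0, 0, 30], 0], [90, [0, 0, 30], 0], [90, [0, 0, 15], 0], [90, [0, 0, 7], 0], [90, [0, 0, 0], 0], [90, [0, 0, 0], 0]]}}

```text
time: 2.45
tool_pos: [0.4721, 0.1976, 0.0195]
ee_rot: [3.14, 0.003, 3.008]
wrist_force: [-0.6, -0.4, -0.0]
width: 0.0607
finger_force: 0.0
```

{"api": "carry_out", "payload": {"increments": [[90, [-4, -2, 2], 0], [255, [0, 0, 0], 0], [255, [0, 0, 0], 0], [255, [0, 0, 0], 0], [255, [0, 0, 0], 0], [255, [0, 0, 0], 0]]}}

```text
time: 3.05
tool_pos: [0.4745, 0.1945, 0.0155]
ee_rot: [3.141, 0.0, 3.007]
wrist_force: [0.4, 0.0, 0.3]
width: 0.0291
finger_force: 30.0
```

```bash
python3 - <<'E'
from h import *
# rest: corners from top & scene views, rail tops z ~.032
for n in("top","scene"):
    im=cv2.imread(f"pics/{n}0.png");c=robot.get_calibration(n);_,bs=blobs(im)
    b=max([b for b in bs if np.hypot(*(plane(c,[b.reshape(-1,2).mean(0)],.03)[0,:2]-[.57,.03]))<.05],key=cv2.contourArea)
    P=plane(c,b.reshape(-1,2)+0.,.032)[:,:2].astype(np.float32)
    (x,y),wh,a=cv2.minAreaRect(P);print(n,x,y,wh,a)
    x0,y0,w,h=cv2.boundingRect(b);cv2.imwrite(f"pics/rest_{n}.png",cv2.resize(im[y0-15:y0+h+15,x0-15:x0+w+15],None,fx=7,fy=7));print(x0,y0)
print(robot.get_obs()["width"],robot.get_obs()["tool_pos"])
E
```

```text
top 0.5725629329681396 0.03300877660512924 (0.07723964750766754, 0.1698019951581955) 1.2441470623016357
248 179
scene 0.5856138467788696 0.029156394302845 (0.10351905226707458, 0.17162713408470154) 1.9024699926376343
264 209
0.02905834630533567 [0.47448336 0.19452017 0.0155187 ]
```

{"api": "carry_out", "payload": {"increments": [[255, [0, 0, -25], 0], [255, [0, 0, -40], 0], [255, [0, 0, -40], 0], [255, [-40, -15, -40], 0], [255, [-40, -15, -40], 0], [255, [-40, -15, 0], 0], [255, [-40, -15, 0], 0], [255, [-37, -10, 0], 0]]}}

```text
time: 3.85
tool_pos: [0.6508, 0.1033, 0.1888]
ee_rot: [-3.141, 0.0, 3.007]
wrist_force: [0.2, 0.5, -1.0]
width: 0.029
finger_force: 30.0
```

{"api": "carry_out", "payload": {"increments": [[255, [0, 0, 0], -4.5], [255, [0, 0, 0], -4.5], [255, [0, 0, 0], 0], [255, [0, 0, 0], 0]]}}

```text
time: 4.25
tool_pos: [0.6492, 0.1047, 0.1884]
ee_rot: [3.142, -0.001, -3.12]
wrist_force: [0.7, 0.8, -1.2]
width: 0.0296
finger_force: 30.0
```

```bash
python3 - <<'E'
from h import *
c=robot.get_calibration("wrist");im=robot.snapshot("wrist");cv2.imwrite("pics/w3.png",im);np.save("pics/w3.npy",c["T"])
print(robot.get_obs())
E
```

```text
{'time': 4.3, 'joint_positions': array([ 7.38649629e-02,  3.35860143e-01,  1.13672081e+00,  1.10291811e-04,
        1.66935007e+00, -1.51873919e+00]), 'qvel': array([ 0.00187138, -0.0051184 ,  0.00057897, -0.00207532, -0.00166894,
       -0.00613199]), 'joint_torque': array([-1.40325995e-01, -4.45557511e+01, -3.05288458e+01, -2.08217301e-02,
        5.50738780e-02,  3.29315764e-03]), 'tool_pos': array([0.64916777, 0.10482996, 0.18867258]), 'ee_rot': array([ 3.14150065e+00, -3.43629375e-04, -3.11977398e+00]), 'wrist_force': array([ 0.33506623,  0.47743975, -0.41590958]), 'wrist_torque': array([-0.0062832 ,  0.03046674, -0.02709086]), 'finger_force': 29.99640315771103, 'width': 0.028642536013477892}
```

View pics/w3.png

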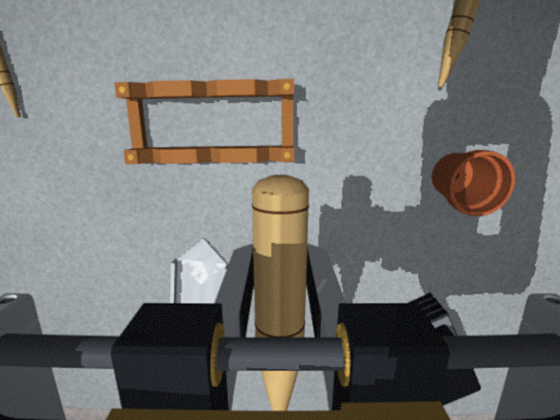

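The view shows the whole rest, with pegs at (122,89), (287,86), (131,156) and (288,155). The held dibber is straight in the jaws, and the large pot's rim is centred near (482,182).

```bash
python3 - <<'E'
from h import *
c=robot.get_calibration("wrist");c["T"]=np.load("pics/w3.npy");im=cv2.imread("pics/w3.png")
hsv=cv2.cvtColor(im,cv2.COLOR_BGR2HSV)
pg=[]
for p in [(122,89),(287,86),(131,156),(288,155)]:
    w=hsv[p[1]-8:p[1]+9,p[0]-8:p[0]+9].astype(int); m=(w[...,0]>=15)&(w[...,0]<26)&(w[...,2]>150)&(w[...,1]>90)
    ys,xs=np.nonzero(m);pg.append((p[0]-8+xs.mean(),p[1]-8+ys.mean()) if len(xs) else p);print(len(xs),pg[-1])
P=plane(c,pg,.032);print(np.round(P,4),P.mean(0))
print([round(np.degrees(np.arctan2(*(P[b]-P[a])[[1,0]])),2) for a,b in((0,2),(1,3),(1,0),(3,2))])
# outer outline of the rest
m,bs=blobs(im,800);b=max([b for b in bs if cv2.pointPolygonTest(b,(200.,155.),True)>-8],key=cv2.contourArea)
r=cv2.minAreaRect(plane(c,b.reshape(-1,2)+0.,.032)[:,:2].astype(np.float32));print(r)
# height: same pegs in w1, hand-free: search around the projection for z=.032 vs 0
c1=dict(c);c1["T"]=np.load("pics/w1.npy");i1=cv2.imread("pics/w1.png");h1=cv2.cvtColor(i1,cv2.COLOR_BGR2HSV)
for i in range(4):
    q=proj(c1,[P[i]])[0];x,y=np.round(q).astype(int)
    w=h1[y-7:y+8,x-7:x+8].astype(int);m=(w[...,0]>=15)&(w[...,0]<26)&(w[...,2]>150)&(w[...,1]>90);ys,xs=np.nonzero(m)
    if len(xs)>3: print(i,q,len(xs),tri(c,pg[i],c1,(x-7+xs.mean(),y-7+ys.mean())))
E
```

```text
69 (np.float64(121.53623188405797), np.float64(89.42028985507247))
70 (np.float64(285.9), np.float64(85.77142857142857))
59 (np.float64(130.35593220338984), np.float64(156.32203389830508))
69 (np.float64(285.92753623188406), np.float64(154.53623188405797))
[[ 0.5423 -0.0477  0.032 ]
 [ 0.5368  0.1088  0.032 ]
 [ 0.6058 -0.0454  0.032 ]
 [ 0.6012  0.1105  0.032 ]] [0.57153089 0.03156398 0.032     ]
[np.float64(2.08), np.float64(1.54), np.float64(-87.97), np.float64(-88.3)]
((0.5718057155609131, 0.031781621277332306), (0.07818672060966492, 0.1695590317249298), 1.8408221006393433)
0 [ 75.06098015 284.44896195] 21 (array([ 0.54242827, -0.04698635,  0.03353648]), np.float64(5.337105474501812e-05))
1 [199.10979853 282.91821897] 26 (array([0.53717791, 0.10926566, 0.03398677]), np.float64(0.0011343979672982988))
3 [203.54243416 327.57699927] 22 (array([0.60097927, 0.11062976, 0.03482503]), np.float64(0.0003937311396041418))
```

{"api": "carry_out", "payload": {"increments": [[255, [20, -33, 0], -0.6], [255, [20, -33, 0], 0], [255, [20, -33, 0], 0], [255, [20, -33, 0], 0], [255, [0, 0, 30], 0], [255, [0, 0, 30], 0], [255, [0, 0, 20], 0], [255, [0, 0, 0], 0]]}}

```text
time: 5.1
tool_pos: [0.5707, -0.0293, 0.1052]
ee_rot: [3.14, -0.007, -3.109]
wrist_force: [-0.6, -0.3, -1.5]
width: 0.0294
finger_force: 30.0
```

{"api": "carry_out", "payload": {"increments": [[255, [0, 0, 0], 0], [255, [0, 0, 0], 0]]}}

```text
time: 5.3
tool_pos: [0.5747, -0.0297, 0.1109]
ee_rot: [-3.141, 0.004, -3.108]
wrist_force: [0.4, 0.0, -1.3]
width: 0.0293
finger_force: 30.0
```

{"api": "carry_out", "payload": {"increments": [[255, [2, 1, 30], 0], [255, [0, 0, 20], 0], [255, [0, 0, 10], 0], [255, [0, 0, 5], 0], [255, [0, 0, 0], 0], [255, [0, 0, 0], 0]]}}

```text
time: 5.9
tool_pos: [0.5725, -0.0289, 0.0453]
ee_rot: [-3.141, 0.002, -3.108]
wrist_force: [0.4, 0.6, -0.3]
width: 0.0294
finger_force: 30.0
```

{"api": "carry_out", "payload": {"increments": [[255, [0, 0, 2], 0], [255, [0, 0, 2], 0], [255, [0, 0, 0], 0], [255, [0, 0, 0], 0]]}}

```text
time: 6.3
tool_pos: [0.5725, -0.0287, 0.0418]
ee_rot: [3.142, 0.003, -3.108]
wrist_force: [-1.8, 1.7, 5.3]
width: 0.0292
finger_force: 30.0
```

{"api": "carry_out", "payload": {"increments": [[133, [0, 0, 0], 0], [133, [0, 0, 0], 0], [133, [0, 0, 0], 0], [133, [0, 0, -20], 0], [133, [0, 0, -40], 0], [133, [0, 0, -40], 0], [90, [0, 0, -40], 0], [90, [0, 0, 0], 0]]}}

```text
time: 7.1
tool_pos: [0.5749, -0.0294, 0.1873]
ee_rot: [-3.139, 0.013, -3.108]
wrist_force: [0.6, -0.6, 0.6]
width: 0.0576
finger_force: 0.0
```

{"api": "carry_out", "payload": {"increments": [[90, [15.7, 39.7, 0], 0], [90, [15.7, 39.7, 0], 0], [90, [15.7, 39.7, 0], 0], [90, [15.7, 39.7, 0], 0], [90, [15.7, 39.7, 0], 0], [90, [15.7, 39.7, 0], 0], [90, [15.7, 39.7, 0], 0], [90, [15.7, 39.7, 0], 0]]}}

```text
time: 7.9
tool_pos: [0.4341, 0.2856, 0.1786]
ee_rot: [-3.141, -0.001, -3.108]
wrist_force: [1.2, 0.7, -0.1]
width: 0.0608
finger_force: 0.0
```

{"api": "carry_out", "payload": {"increments": [[90, [0, 0, 20], 7], [90, [0, 0, 30], 6.7], [90, [0, 0, 30], 0], [90, [0, 0, 0], 0], [90, [0, 0, 0], 0]]}}

```text
time: 8.4
tool_pos: [0.4348, 0.2841, 0.099]
ee_rot: [-3.14, -0.002, 2.936]
wrist_force: [-0.4, 0.7, 1.6]
width: 0.0611
finger_force: 0.0
```

```bash
python3 - <<'E'
from h import *
c=robot.get_calibration("wrist");im=robot.snapshot("wrist");cv2.imwrite("pics/w4.png",im);np.save("pics/w4.npy",c["T"])
o=robot.get_obs();print(o["tool_pos"],np.degrees(o["ee_rot"]))
p=proj(c,[[.439,.284,.0105],[.4,.292,.0105]]);print(p)
print(dib(im,c,(p[0]+p[1])/2,.0105,0))
E
```

```text
[0.4358463  0.28452502 0.10061127] [1.79963729e+02 4.23626462e-02 1.68207821e+02]
[[280.57016355 226.47014559]
 [280.44784052 179.39386237]]
(array([0.43886584, 0.28379968]), np.float64(-11.770078499629744), np.float64(0.15213811023324825), np.float64(0.020105921518204))
```

{"api": "carry_out", "payload": {"increments": [[90, [-3, 0, 30], 0], [90, [0, 0, 30], 0], [90, [0, 0, 15], 0], [90, [0, 0, 9], 0], [90, [0, 0, 0], 0], [90, [0, 0, 0], 0]]}}

```text
time: 9.05
tool_pos: [0.4396, 0.2843, 0.0176]
ee_rot: [3.14, 0.002, 2.936]
wrist_force: [0.9, 0.3, 0.9]
width: 0.0605
finger_force: 0.0
```

{"api": "carry_out", "payload": {"increments": [[255, [0, 0, 0], 0], [255, [0, 0, 0], 0], [255, [0, 0, 0], 0], [255, [0, 0, 0], 0], [255, [0, 0, 0], 0], [255, [0, 0, 0], 0]]}}

```text
time: 9.65
tool_pos: [0.4383, 0.2838, 0.0159]
ee_rot: [3.141, 0.0, 2.936]
wrist_force: [-0.5, 0.2, 0.9]
width: 0.0201
finger_force: 30.0
```

{"api": "carry_out", "payload": {"increments": [[255, [0, 0, -20], 0], [255, [0, 0, -40], 0], [255, [0, 0, -40], 0], [255, [0, 0, -40], -6.8], [255, [0, 0, 0], -6.8], [255, [0, 0, 0], 0]]}}

```text
time: 10.25
tool_pos: [0.439, 0.2842, 0.1575]
ee_rot: [3.14, 0.003, -3.11]
wrist_force: [0.3, -0.2, -0.6]
width: 0.02
finger_force: 30.0
```

{"api": "carry_out", "payload": {"increments": [[255, [-17.8, -36.6, 0], 0], [255, [-17.8, -36.6, 0], 0], [255, [-17.8, -36.6, 0], 0], [255, [-17.8, -36.6, 0], 0], [255, [-17.8, -36.6, 0], 0], [255, [-17.8, -36.6, 0], 0], [255, [-17.8, -36.6, 0], 0], [255, [0, 0, 0], 0]]}}

```text
time: 11.05
tool_pos: [0.5715, 0.0272, 0.1533]
ee_rot: [-3.14, -0.003, -3.118]
wrist_force: [-0.4, 0.1, -0.5]
width: 0.02
finger_force: 30.0
```

{"api": "carry_out", "payload": {"increments": [[255, [0, 0, 30], 0], [255, [0, 0, 30], 0], [255, [0, 0, 0], 0], [255, [0, 0, 0], 0]]}}

```text
time: 11.45
tool_pos: [0.5697, 0.0324, 0.0946]
ee_rot: [3.141, -0.003, -3.11]
wrist_force: [0.7, -0.2, 0.3]
width: 0.0203
finger_force: 30.0
```

{"api": "carry_out", "payload": {"increments": [[255, [-2, -1, 25], 0], [255, [0, 0, 15], 0], [255, [0, 0, 9], 0], [255, [0, 0, 2], 0], [255, [0, 0, 1], 0], [255, [0, 0, 0], 0], [255, [0, 0, 0], 0]]}}

```text
time: 12.15
tool_pos: [0.5736, 0.0307, 0.0448]
ee_rot: [-3.142, 0.002, -3.11]
wrist_force: [0.0, -0.4, 0.1]
width: 0.0201
finger_force: 30.0
```

{"api": "carry_out", "payload": {"increments": [[255, [2, 1, 2], 0], [255, [0, 0, 2], 0], [255, [0, 0, 0], 0], [255, [0, 0, 0], 0]]}}

```text
time: 12.55
tool_pos: [0.5711, 0.0315, 0.0402]
ee_rot: [-3.141, 0.0, -3.11]
wrist_force: [-0.5, -0.4, 2.6]
width: 0.02
finger_force: 30.0
```

{"api": "carry_out", "payload": {"increments": [[152, [0, 0, 0], 0], [152, [0, 0, 0], 0], [152, [0, 0, 0], 0], [152, [0, 0, -20], 0], [152, [0, 0, -40], 0], [152, [0, 0, -40], 0], [90, [0, 0, -40], 0], [90, [0, 0, 0], 0]]}}

```text
time: 13.35
tool_pos: [0.5745, 0.0316, 0.1875]
ee_rot: [-3.141, 0.014, -3.11]
wrist_force: [0.3, -0.2, 0.4]
width: 0.0505
finger_force: 0.0
```

```bash
python3 - <<'E'
from h import *
c=robot.get_calibration("top");im=cv2.imread("pics/top0.png")
print("slim top",dib(im,c,(359,225),.006,0))
E
```

```text
slim top (array([ 0.49440654, -0.18944371]), np.float64(11.219341180081715), np.float64(0.13212533944937357), np.float64(0.010934086804925785))
```

{"api": "carry_out", "payload": {"increments": [[90, [14.4, -36.4, 0], 0], [90, [14.4, -36.4, 0], 0], [90, [14.4, -36.4, 0], 0], [90, [14.4, -36.4, 0], 0], [90, [14.4, -36.4, 0], 0], [90, [14.4, -36.4, 0], 0], [90, [0, 0, 0], -4.7], [90, [0, 0, 0], -4.7]]}}

```text
time: 14.15
tool_pos: [0.4906, -0.1905, 0.1786]
ee_rot: [3.14, -0.001, -2.945]
wrist_force: [-0.8, 0.5, 0.4]
width: 0.0607
finger_force: 0.0
```

{"api": "carry_out", "payload": {"increments": [[90, [0, 0, 30], 0], [90, [0, 0, 30], 0], [90, [0, 0, 20], 0], [90, [0, 0, 0], 0], [90, [0, 0, 0], 0]]}}

```text
time: 14.65
tool_pos: [0.4912, -0.1891, 0.0993]
ee_rot: [3.141, -0.001, -2.946]
wrist_force: [-0.3, 0.0, 1.4]
width: 0.0611
finger_force: 0.0
```

```bash
python3 - <<'E'
from h import *
c=robot.get_calibration("wrist");im=robot.snapshot("wrist");cv2.imwrite("pics/w5.png",im);np.save("pics/w5.npy",c["T"])
o=robot.get_obs();print(o["tool_pos"],np.degrees(o["ee_rot"]))
p=proj(c,[[.494,-.189,.006],[.455,-.197,.006]]);print(p)
print(dib(im,c,(p[0]+p[1])/2,.006,0))
E
```

```text
[ 0.49195645 -0.18954074  0.10053505] [-1.79966291e+02  5.33250552e-02 -1.68783659e+02]
[[278.15711349 222.80927439]
 [277.77684897 176.34468512]]
(array([ 0.49321833, -0.19056905]), np.float64(11.175161028590809), np.float64(0.1335835428239578), np.float64(0.011059875405560617))
```

View pics/w5.png

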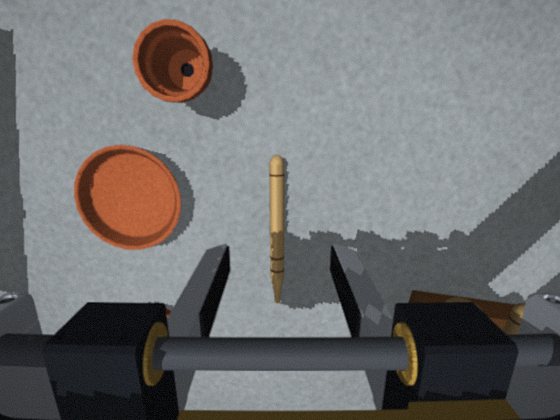

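The slim dibber is centred between the fingers, running from (277,156) to (278,302). The small pot's rim is near (173,60) and the large saucer is at (128,196).

{"api": "carry_out", "payload": {"increments": [[90, [-1, -1, 30], 0], [90, [0, 0, 30], 0], [90, [0, 0, 15], 0], [90, [0, 0, 9], 0], [90, [0, 0, 0], 0], [90, [0, 0, 0], 0]]}}

```text
time: 15.3
tool_pos: [0.4938, -0.1907, 0.0174]
ee_rot: [-3.14, 0.002, -2.946]
wrist_force: [0.2, -0.9, 1.1]
width: 0.0608
finger_force: 0.0
```

{"api": "carry_out", "payload": {"increments": [[255, [0, 0, 0.5], 0], [255, [0, 0, 0], 0], [255, [0, 0, 0], 0], [255, [0, 0, 0], 0], [255, [0, 0, 0], 0], [255, [0, 0, 0], 0], [255, [0, 0, 0], 0]]}}

```text
time: 16.0
tool_pos: [0.4927, -0.1901, 0.0153]
ee_rot: [3.142, 0.0, -2.946]
wrist_force: [-0.5, -0.6, 0.7]
width: 0.0108
finger_force: 30.0
```

```bash
python3 - <<'E'
from h import *
o=robot.get_obs();print(o["tool_pos"],o["width"],o["finger_force"])
c=robot.get_calibration("wrist");c["T"]=np.load("pics/w5.npy");im=cv2.imread("pics/w5.png")
ct=robot.get_calibration("top");it=cv2.imread("pics/top0.png")
m,bs=blobs(im,1500,(3,90,40))
for b in bs:
    if cv2.boundingRect(b)[1]<200 and cv2.contourArea(b)<40000:
        h=cv2.convexHull(b);e=cv2.fitEllipse(h);print(np.round(e[0],1),cv2.contourArea(h))
        for z in(.016,.044):
            P=plane(c,h.reshape(-1,2)+0.,z)[:,:2].astype(np.float32);print(z,np.round(cv2.minEnclosingCircle(P)[0],4),round(cv2.minEnclosingCircle(P)[1]*2,4))
E
```

```text
[ 0.49267328 -0.19013232  0.01528832] 0.010816233542883769 30.003060400485992
[276.8 221.6] 1707.5
0.016 [ 0.5003 -0.1879] 0.1279
0.044 [ 0.4902 -0.1898] 0.1136
[127.1 196.9] 8680.0
0.016 [ 0.4949 -0.3129] 0.0874
0.044 [ 0.4854 -0.3008] 0.0777
[171.9  60.7] 5110.0
0.016 [ 0.3859 -0.2879] 0.0586
0.044 [ 0.3886 -0.2786] 0.0521
```

{"api": "carry_out", "payload": {"increments": [[255, [0, 0, -20], 0], [255, [0, 0, -40], 0], [255, [0, 0, -40], 0], [255, [0, 0, -40], 4.7], [255, [0, 0, 0], 4.7], [255, [0, 0, 0], 0]]}}

```text
time: 16.6
tool_pos: [0.4934, -0.1905, 0.1571]
ee_rot: [-3.14, 0.003, -3.11]
wrist_force: [0.5, 0.3, -0.3]
width: 0.0107
finger_force: 30.0
```

{"api": "carry_out", "payload": {"increments": [[255, [-10.8, 34.9, 0], 0], [255, [-10.8, 34.9, 0], 0], [255, [-10.8, 34.9, 0], 0], [255, [-10.8, 34.9, 0], 0], [255, [-10.8, 34.9, 0], 0], [255, [-10.8, 34.9, 0], 0], [255, [-10.8, 34.9, 0], 0], [255, [-10.8, 34.9, 0], 0]]}}

```text
time: 17.4
tool_pos: [0.5694, 0.0931, 0.1533]
ee_rot: [-3.141, -0.004, -3.108]
wrist_force: [0.2, -0.2, 0.7]
width: 0.0109
finger_force: 30.0
```

{"api": "carry_out", "payload": {"increments": [[255, [0, 0, 0], 0], [255, [0, 0, 30], 0], [255, [0, 0, 30], 0], [255, [0, 0, 0], 0], [255, [0, 0, 0], 0]]}}

```text
time: 17.9
tool_pos: [0.5692, 0.0909, 0.0942]
ee_rot: [-3.141, -0.003, -3.11]
wrist_force: [0.2, -0.7, -0.1]
width: 0.0111
finger_force: 30.0
```

{"api": "carry_out", "payload": {"increments": [[255, [0, 0.7, 25], 0], [255, [0, 0, 15], 0], [255, [0, 0, 9], 0], [255, [0, 0, 3], 0], [255, [0, 0, 2], 0], [255, [0, 0, 0], 0], [255, [0, 0, 0], 0]]}}

```text
time: 18.6
tool_pos: [0.5708, 0.0924, 0.0422]
ee_rot: [3.142, 0.002, -3.11]
wrist_force: [0.9, -0.4, -0.3]
width: 0.011
finger_force: 30.0
```

{"api": "carry_out", "payload": {"increments": [[255, [0, -0.5, 2], 0], [255, [0, 0, 2], 0], [255, [0, 0, 0], 0], [255, [0, 0, 0], 0]]}}

```text
time: 19.0
tool_pos: [0.5706, 0.0916, 0.0378]
ee_rot: [-3.141, 0.001, -3.11]
wrist_force: [0.3, -2.0, 1.6]
width: 0.0109
finger_force: 30.0
```

{"api": "carry_out", "payload": {"increments": [[152, [0, 0, 0], 0], [152, [0, 0, 0], 0], [152, [0, 0, 0], 0], [152, [0, 0, -20], 0], [152, [0, 0, -40], 0], [152, [0, 0, -40], 0], [0, [0, 0, -40], 0], [0, [0, 0, 0], 0]]}}

```text
time: 19.8
tool_pos: [0.5736, 0.0922, 0.185]
ee_rot: [3.141, 0.013, -3.11]
wrist_force: [0.3, 0.6, 0.8]
width: 0.0507
finger_force: 0.0
```

```bash
python3 - <<'E'
from h import *
c=robot.get_calibration("wrist");c["T"]=np.load("pics/w3.npy");im=cv2.imread("pics/w3.png")
m,bs=blobs(im,1500,(3,120,40),(13,255,255))
for b in bs:
    x,y,w,h=cv2.boundingRect(b)
    if x>400 and y<200:
        print(x,y,w,h)
        # rim circle = right part; enclosing ellipse of the rim: points on plane z=.058
        for z in(.058,):
            P=plane(c,b.reshape(-1,2)+0.,z)[:,:2]
            # rim lies toward far side from the nadir: fit circle r=.032 to the points away from the nadir
            n=c["T"][:2,3];d=np.linalg.norm(P-n,axis=1);v=(P.mean(0)-n);v/=np.linalg.norm(v)
            q=P[((P-P.mean(0))@v)>.0]
            A=np.c_[2*q,np.ones(len(q))];s=np.linalg.lstsq(A,(q**2).sum(1),rcond=None)[0];print(z,s[:2],2*np.sqrt(s[2]+s[:2]@s[:2]))
print(robot.get_obs()["tool_pos"])
E
```

```text
432 151 83 65
0.058 [0.62146002 0.29810077] 0.06157302293096391
[0.57358607 0.09224049 0.1849755 ]
```

{"api": "carry_out", "payload": {"increments": [[0, [-15.6, 32.5, 0], 0], [0, [-15.6, 32.5, 0], 0], [0, [-15.6, 32.5, 0], 0], [0, [-15.6, 32.5, 0], 0], [0, [-15.6, 32.5, 0], 0], [0, [-15.6, 32.5, 0], 0], [0, [0, 0, 0], 0], [0, [0, 0, 0], 0]]}}

```text
time: 20.6
tool_pos: [0.6569, 0.2901, 0.1751]
ee_rot: [-3.14, -0.003, -3.109]
wrist_force: [-0.4, -1.3, -0.4]
width: 0.0939
finger_force: 0.0
```

```bash
cat >> h.py <<'E'
def rimfit(im,c,near,z,d,lo=(3,120,40),hi=(13,255,255)):
    """circle of a pot's rim on plane z, from the outline on the side away from the camera foot"""
    m,bs=blobs(im,300,lo,hi)
    b=min(bs,key=lambda b:-cv2.pointPolygonTest(b,tuple(map(float,near)),True))
    P=plane(c,cv2.convexHull(b,returnPoints=True).reshape(-1,2)+0.,z)[:,:2]
    n=c["T"][:2,3];v=P.mean(0)-n;v/=np.linalg.norm(v);q=P[((P-P.mean(0))@v)>0]
    s=np.linalg.lstsq(np.c_[2*q,np.ones(len(q))],(q**2).sum(1),rcond=None)[0]
    return s[:2],2*np.sqrt(s[2]+s[:2]@s[:2]),cv2.boundingRect(b)
E
python3 - <<'E'
from h import *
c=robot.get_calibration("wrist");im=robot.snapshot("wrist");cv2.imwrite("pics/w6.png",im);np.save("pics/w6.npy",c["T"])
print(robot.get_obs()["tool_pos"])
p=proj(c,[[.6215,.298,.058]])[0];print(p,rimfit(im,c,p,.058,.064))
E
```

```text
[0.65706339 0.28916128 0.1760027 ]
[289.46970684 174.11865601] (array([0.62128989, 0.29740972]), np.float64(0.0627538579114064), (254, 138, 71, 70))
```

View pics/w6.png

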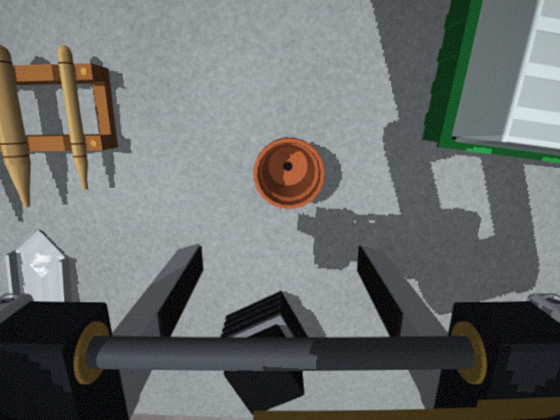

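The dibbers lie across both rails. The pot's rim is at (289,173), clear of the fingers' path, with the black nursery pot further out near (265,345).

{"api": "carry_out", "payload": {"increments": [[0, [18, 5, 0], 0], [0, [17.5, 4.7, 0], 0], [0, [0, 0, 0], 0], [0, [0, 0, 30], 0], [0, [0, 0, 30], 0], [0, [0, 0, 20], 0], [0, [0, 0, 0], 0], [0, [0, 0, 0], 0]]}}

```text
time: 21.45
tool_pos: [0.6222, 0.2973, 0.0977]
ee_rot: [-3.141, 0.0, -3.111]
wrist_force: [0.5, -0.1, 1.0]
width: 0.0938
finger_force: 0.0
```

{"api": "carry_out", "payload": {"increments": [[0, [0, 0, 20], 0], [0, [0, 0, 20], 0], [0, [0, 0, 10], 0], [0, [0, 0, 0], 0], [0, [0, 0, 0], 0]]}}

```text
time: 21.95
tool_pos: [0.6227, 0.2984, 0.0489]
ee_rot: [3.141, 0.002, -3.11]
wrist_force: [-0.4, 0.2, 0.5]
width: 0.0939
finger_force: 0.0
```

{"api": "carry_out", "payload": {"increments": [[0, [1, 0, 3], 0], [0, [0, 0, 0], 0], [255, [0, 0, 0], 0], [255, [0, 0, 0], 0], [255, [0, 0, 0], 0], [255, [0, 0, 0], 0], [255, [0, 0, 0], 0]]}}

```text
time: 22.65
tool_pos: [0.6209, 0.2979, 0.0445]
ee_rot: [-3.141, 0.0, -3.11]
wrist_force: [-0.3, -1.0, 1.3]
width: 0.062
finger_force: 29.7
```

{"api": "carry_out", "payload": {"increments": [[255, [0, 0, -8], 0], [255, [0, 0, -20], 0], [255, [0, 0, -30], 0], [255, [0, 0, -30], 0], [255, [0, 0, -30], 0], [255, [0, 0, 0], 0], [255, [4, -17, 0], 0], [255, [4.1, -16.7, 0], 0]]}}

```text
time: 23.45
tool_pos: [0.613, 0.2642, 0.1604]
ee_rot: [-3.141, -0.002, -3.109]
wrist_force: [0.0, -1.3, -1.6]
width: 0.0615
finger_force: 29.7
```

{"api": "carry_out", "payload": {"increments": [[255, [8.1, -33.7, 0], 0], [255, [8.1, -33.7, 0], 0], [255, [8.1, -33.7, 0], 0], [255, [8.1, -33.7, 0], 0], [255, [8.1, -33.7, 0], 0], [255, [8.1, -33.7, 0], 0], [255, [8.1, -33.7, 0], 0], [255, [8.1, -33.7, 0], 0]]}}

```text
time: 24.25
tool_pos: [0.5562, -0.0082, 0.1603]
ee_rot: [3.141, -0.003, -3.11]
wrist_force: [-0.1, 0.2, -1.4]
width: 0.0616
finger_force: 29.7
```

{"api": "carry_out", "payload": {"increments": [[255, [8.1, -33.7, 0], 0], [255, [8.1, -33.7, 0], 0], [255, [8.1, -33.7, 0], 0], [255, [8.1, -33.7, 0], 0], [255, [8.1, -33.7, 0], 0], [255, [8.1, -33.7, 0], 0], [255, [8.1, -33.7, 0], 0], [255, [8.1, -33.7, 0], 0]]}}

```text
time: 25.05
tool_pos: [0.5002, -0.2794, 0.1602]
ee_rot: [3.14, -0.002, -3.11]
wrist_force: [1.3, 0.1, -1.4]
width: 0.0618
finger_force: 29.7
```

{"api": "carry_out", "payload": {"increments": [[255, [4, -17, 0], 0], [255, [4.1, -16.7, 0], 0], [255, [0, 0, 0], 0], [255, [0, 0, 0], 0], [255, [0, 0, 0], 0]]}}

```text
time: 25.55
tool_pos: [0.4947, -0.3113, 0.1623]
ee_rot: [3.141, 0.0, -3.108]
wrist_force: [-0.0, 0.4, -0.4]
width: 0.0615
finger_force: 29.7
```

{"api": "carry_out", "payload": {"increments": [[255, [0, -1.5, 30], 0], [255, [0, 0, 30], 0], [255, [0, 0, 25], 0], [255, [0, 0, 15], 0], [255, [0, 0, 6], 0], [255, [0, 0, 0], 0], [255, [0, 0, 0], 0]]}}

```text
time: 26.25
tool_pos: [0.4953, -0.3146, 0.0579]
ee_rot: [-3.14, 0.002, -3.11]
wrist_force: [0.7, 0.2, -1.5]
width: 0.0621
finger_force: 29.7
```

```bash
python3 - <<'E'
from h import *
im=robot.snapshot("wrist");cv2.imwrite("pics/w7.png",im)
print(robot.get_obs()["tool_pos"])
E
```

```text
[ 0.49534661 -0.3147377   0.05815595]
```

View pics/w7.png

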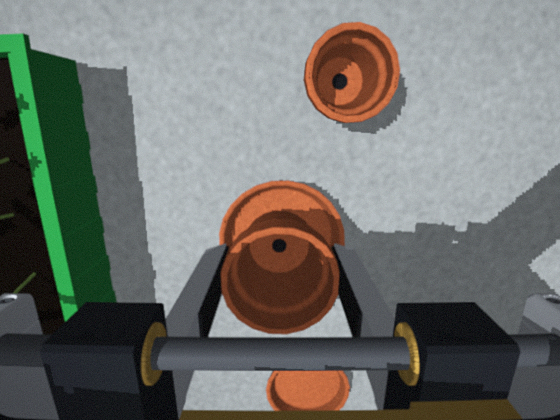

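The pot is over the saucer and centred: pot rim at (281,280), visible saucer edge at (282,182).

{"api": "carry_out", "payload": {"increments": [[255, [0, 1, 3], 0], [255, [0, 0, 2], 0], [255, [0, 0, 1], 0], [255, [0, 0, 1], 0], [255, [0, 0, 0.5], 0], [255, [0, 0, 0], 0], [255, [0, 0, 0], 0]]}}

```text
time: 27.0
tool_pos: [0.4945, -0.3133, 0.0494]
ee_rot: [-3.141, 0.001, -3.11]
wrist_force: [-1.4, 0.9, 2.7]
width: 0.0619
finger_force: 29.7
```

{"api": "carry_out", "payload": {"increments": [[0, [0, 0, 0], 0], [0, [0, 0, 0], 0], [0, [0, 0, 0], 0], [0, [0, 0, -15], 0], [0, [0, 0, -30], 0], [0, [0, 0, -40], 0], [0, [0, 0, -40], 0], [0, [12, 17, 0], 0]]}}

```text
time: 27.8
tool_pos: [0.4853, -0.2999, 0.1826]
ee_rot: [-3.131, 0.012, -3.111]
wrist_force: [0.1, -0.3, -0.1]
width: 0.0939
finger_force: 0.0
```

{"api": "carry_out", "payload": {"increments": [[0, [25, 17, 0], 0], [0, [25, 0, 0], 0], [0, [0, 0, 0], 0], [0, [0, 0, 0], 0]]}}

```text
time: 28.2
tool_pos: [0.4317, -0.2814, 0.175]
ee_rot: [-3.14, 0.002, -3.111]
wrist_force: [-0.2, -0.1, 0.2]
width: 0.0937
finger_force: 0.0
```

```bash
python3 - <<'E'
from h import *
c=robot.get_calibration("wrist");im=robot.snapshot("wrist");cv2.imwrite("pics/w8.png",im);np.save("pics/w8.npy",c["T"])
print(robot.get_obs()["tool_pos"],robot.get_obs()["width"])
p=proj(c,[[.3886,-.2786,.044]])[0];print(p,rimfit(im,c,p,.044,.05))
p=proj(c,[[.4947,-.3133,.063]])[0];print(p,rimfit(im,c,p,.063,.064))
c5=dict(c);c5["T"]=np.load("pics/w5.npy");print(rimfit(cv2.imread("pics/w5.png"),c5,(172,60),.044,.05))
E
```

```text
[ 0.4319507  -0.28148311  0.17467703] 0.0943053960097386
[283.72465133 162.55432997] (array([ 0.38827687, -0.2793746 ]), np.float64(0.04873511101179576), (257, 135, 53, 54))
[243.89959008 275.17938566] (array([ 0.48792336, -0.31187621]), np.float64(0.07320120091340979), (210, 218, 79, 86))
(array([ 0.3884928 , -0.27979628]), np.float64(0.048641864350388114), (133, 20, 80, 82))
```

View pics/w8.png

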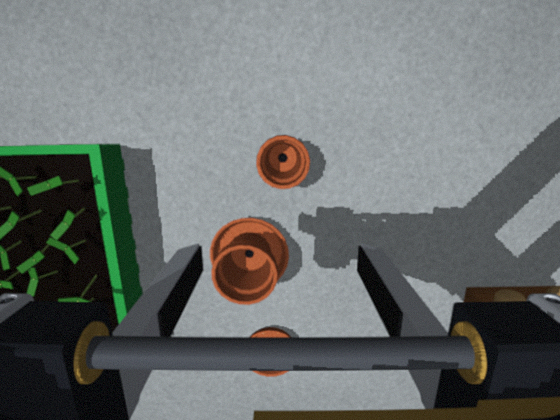

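The large pot stands in its saucer at (245,272). The small pot is at (283,162) and the small saucer is near (270,350).

{"api": "carry_out", "payload": {"increments": [[0, [22, 2, 0], 0], [0, [21.5, 1.5, 0], 0], [0, [0, 0, 30], 0], [0, [0, 0, 30], 0], [0, [0, 0, 30], 0], [0, [0, 0, 20], 0], [0, [0, 0, 0], 0], [0, [0, 0, 0], 0]]}}

```text
time: 29.05
tool_pos: [0.3883, -0.2793, 0.0641]
ee_rot: [3.141, 0.0, -3.11]
wrist_force: [0.1, -1.1, 1.1]
width: 0.094
finger_force: 0.0
```

{"api": "carry_out", "payload": {"increments": [[0, [0, 0, 15], 0], [0, [0, 0, 10], 0], [0, [0, 0, 5], 0], [0, [0, 0, 0], 0], [0, [0, 0, 0], 0]]}}

```text
time: 29.55
tool_pos: [0.388, -0.2793, 0.0344]
ee_rot: [-3.141, 0.001, -3.11]
wrist_force: [0.5, 0.2, -0.2]
width: 0.094
finger_force: 0.0
```

{"api": "carry_out", "payload": {"increments": [[0, [0, 0, 1.5], 0], [255, [0, 0, 0], 0], [255, [0, 0, 0], 0], [255, [0, 0, 0], 0], [255, [0, 0, 0], 0], [255, [0, 0, 0], 0], [255, [0, 0, 0], 0]]}}

```text
time: 30.25
tool_pos: [0.3877, -0.2792, 0.0324]
ee_rot: [-3.141, 0.0, -3.11]
wrist_force: [0.1, -0.6, 0.2]
width: 0.0494
finger_force: 12.0
```

{"api": "carry_out", "payload": {"increments": [[255, [0, 0, -8], 0], [255, [0, 0, -20], 0], [255, [0, 0, -30], 0], [255, [0, 0, -30], 0], [255, [0, 0, -35], 0], [255, [0, 0, 0], 0]]}}

```text
time: 30.85
tool_pos: [0.3901, -0.2812, 0.1616]
ee_rot: [-3.134, 0.008, -3.11]
wrist_force: [-0.3, -0.8, 1.1]
width: 0.048
finger_force: 30.0
```

{"api": "carry_out", "payload": {"increments": [[255, [-37, -2.3, 0], 0], [255, [-37, -2.3, 0], 0], [255, [-37, -2.3, 0], 0], [255, [-37, -2.3, 0], 0], [255, [-37, -2.3, 0], 0], [255, [-37, -2.3, 0], 0], [255, [-37, -2.3, 0], 0], [255, [-37, -2.3, 0], 0]]}}

```text
time: 31.65
tool_pos: [0.685, -0.2877, 0.1536]
ee_rot: [3.14, -0.002, -3.11]
wrist_force: [0.0, -0.6, -0.4]
width: 0.0485
finger_force: 30.0
```

{"api": "carry_out", "payload": {"increments": [[255, [0, 0, 0], 0], [255, [0, 0, 0], 0], [255, [0, 0, 0], 0]]}}

```text
time: 31.95
tool_pos: [0.683, -0.2881, 0.155]
ee_rot: [3.141, -0.001, -3.11]
wrist_force: [0.0, -0.3, 0.2]
width: 0.0485
finger_force: 30.0
```

```bash
python3 - <<'E'
from h import *
c=robot.get_calibration("wrist");im=robot.snapshot("wrist");cv2.imwrite("pics/w9.png",im);np.save("pics/w9.npy",c["T"])
print(robot.get_obs()["tool_pos"],robot.get_obs()["width"])
p=proj(c,[[.627,-.2875,.014]])[0];print(p)
m,bs=blobs(im,300,(3,120,40),(13,255,255))
for b in bs:
    P=plane(c,cv2.convexHull(b).reshape(-1,2)+0.,.014)[:,:2].astype(np.float32);print(cv2.boundingRect(b),cv2.minEnclosingCircle(P))
E
```

```text
[ 0.68297059 -0.28824721  0.15590677] 0.048288990688686625
[281.45235588 147.75011308]
(234, 226, 92, 96) ((0.7603623270988464, -0.28697580099105835), 0.0558711402118206)
(246, 110, 73, 73) ((0.6264950633049011, -0.28661099076271057), 0.034388259053230286)
(521, 53, 39, 91) ((0.5732629895210266, -0.042567178606987), 0.04111269861459732)
(207, 0, 99, 44) ((0.5053115487098694, -0.3130608797073364), 0.04175186902284622)
```

View pics/w9.png

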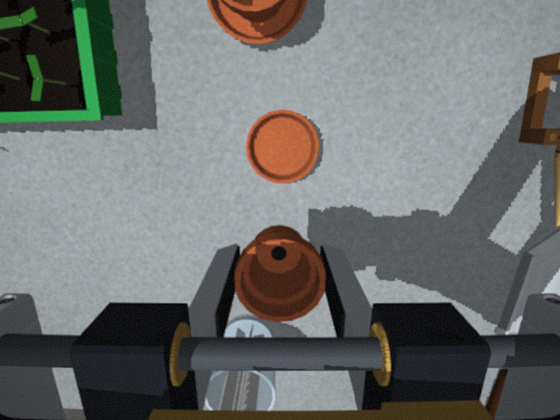

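The small saucer is whole and centred at (282,147). The small pot is held upright at (280,275).

{"api": "carry_out", "payload": {"increments": [[255, [28, 2, 0], 0], [255, [28.4, 1.5, 0], 0], [255, [0, 0, 25], 0], [255, [0, 0, 30], 0], [255, [0, 0, 30], 0], [255, [0, 0, 20], 0], [255, [0, 0, 0], 0], [255, [0, 0, 0], 0]]}}

```text
time: 32.8
tool_pos: [0.627, -0.2866, 0.0516]
ee_rot: [-3.141, 0.001, -3.111]
wrist_force: [0.1, 0.3, 0.2]
width: 0.048
finger_force: 30.0
```

{"api": "carry_out", "payload": {"increments": [[255, [0, 0, 5], 0], [255, [0, 0, 3], 0], [255, [0, 0, 2], 0], [255, [0, 0, 1.5], 0], [255, [0, 0, 1], 0], [255, [0, 0, 0], 0], [255, [0, 0, 0], 0], [255, [0, 0, 0], 0]]}}

```text
time: 33.6
tool_pos: [0.6276, -0.2863, 0.0379]
ee_rot: [-3.142, 0.0, -3.11]
wrist_force: [-0.1, 0.6, -0.1]
width: 0.0479
finger_force: 30.0
```

{"api": "carry_out", "payload": {"increments": [[255, [0, 0, 0.6], 0], [255, [0, 0, 0.6], 0], [255, [0, 0, 0], 0], [255, [0, 0, 0], 0]]}}

```text
time: 34.0
tool_pos: [0.6279, -0.2864, 0.0374]
ee_rot: [-3.141, 0.001, -3.11]
wrist_force: [-0.6, 1.0, 2.7]
width: 0.0484
finger_force: 30.0
```

Contact is light, at 2.7 N. I'll release, retreat and verify.

{"api": "carry_out", "payload": {"increments": [[0, [0, 0, 0], 0], [0, [0, 0, 0], 0], [0, [0, 0, 0], 0], [0, [0, 0, 0], 0], [0, [0, 0, -15], 0], [0, [0, 0, -30], 0], [0, [0, 0, -40], 0], [0, [0, 0, -40], 0]]}}

```text
time: 34.8
tool_pos: [0.6273, -0.2862, 0.1636]
ee_rot: [3.141, -0.0, -3.11]
wrist_force: [1.3, -1.1, 0.6]
width: 0.0942
finger_force: 0.0
```

{"api": "carry_out", "payload": {"increments": [[0, [-5, 40, -10], 0], [0, [-5, 40, -10], 0], [0, [-5, 40, -10], 0], [0, [-5, 40, 0], 0], [0, [-5, 40, 0], 0], [0, [-5, 40, 0], 0], [0, [-5, 40, 0], 0], [0, [-5, 40, 0], 0]]}}

```text
time: 35.6
tool_pos: [0.6575, 0.0364, 0.1933]
ee_rot: [-3.142, 0.002, -3.11]
wrist_force: [1.2, -0.0, 0.0]
width: 0.0943
finger_force: 0.0
```

{"api": "carry_out", "payload": {"increments": [[0, [0, 0, 0], 0], [0, [0, 0, 0], 0], [0, [0, 0, 0], 0]]}}

```text
time: 35.9
tool_pos: [0.6575, 0.0337, 0.1923]
ee_rot: [-3.141, 0.001, -3.111]
wrist_force: [-0.2, 0.8, -0.3]
width: 0.0941
finger_force: 0.0
```

```bash
python3 - <<'E'
from h import *
c=robot.get_calibration("wrist");im=robot.snapshot("wrist");cv2.imwrite("pics/w10.png",im);np.save("pics/w10.npy",c["T"])
s=robot.snapshot("scene");cv2.imwrite("pics/s10.png",cv2.resize(s[150:290,130:410],None,fx=2.8,fy=2.8))
print(robot.get_obs()["tool_pos"],proj(c,[[.5735,-.0284,.041],[.5716,.0316,.035],[.5697,.0916,.0285]]))
E
```

```text
[0.65748211 0.03317235 0.19199813] [[216.40527572 114.63668852]
 [279.6950713  114.47964774]
 [340.57939656 114.61733834]]
```

View pics/w10.png

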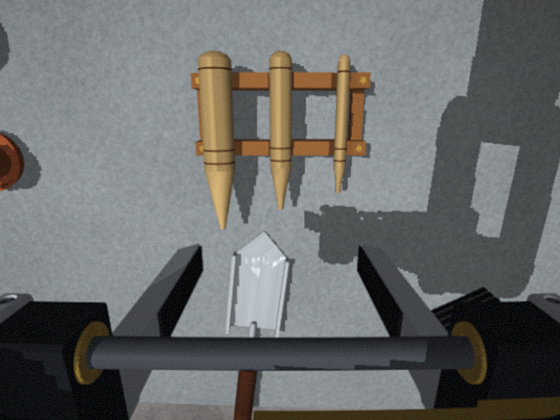

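View pics/s10.png

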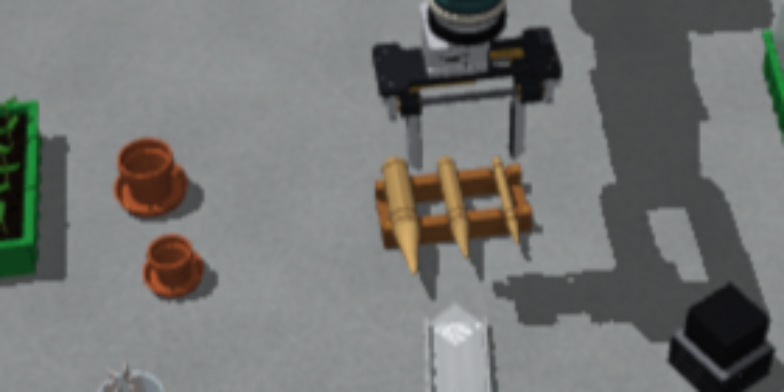

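The three dibbers are cradled at columns 216, 280 and 342, thick next to the open tray. Both pots stand upright in their own saucers. I'll check the dibbers' centring numerically, then hand in.

```bash
python3 - <<'E'
from h import *
c=robot.get_calibration("wrist");c["T"]=np.load("pics/w10.npy")
for r,h,t,p in((.015,.041,(214,54),(223,230)),(.0105,.035,(280,52),(281,209)),(.006,.0285,(344,56),(339,192))):
    P=plane(c,[t,p],h)[:,:2];d=P[1]-P[0];L=np.linalg.norm(d);d/=L
    o=P[0]+d*.056;e=o-[.5716,.0316];a=np.radians(1.85)
    print("len",round(L,3),"local",np.round([e[0]*np.cos(a)+e[1]*np.sin(a),-e[0]*np.sin(a)+e[1]*np.cos(a)],4),"ang",round(np.degrees(np.arctan2(d[1],d[0])),2))
E
python3 -c "
from bench import robot
print(robot.close_job())"
```

```text
len 0.169 local [ 0.0027 -0.0595] ang 1.87
len 0.151 local [0.0003 0.0007] ang 2.17
len 0.132 local [0.0025 0.0614] ang 2.44
the job is handed in; nothing more can be done
None
```

The job is handed in at about 36 s on the clock (no verdict came back): the dibbers are cradled thick to slim from the open tray, within 3 mm and 1° of their places by the last wrist view, and each pot stands upright in its own saucer, checked by eye in the last pictures.

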